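Row up the parts caddies in their case and close it

ROBOT

A 6-joint arm with a two-finger parallel gripper is mounted at the origin on the work surface. World frame = base frame: x ahead of the robot, y to its left, z up, the work surface at z = 0. Lengths are in m, angles in rad, forces in N, time in s.
With the tool pointing down it reaches from about 0.35 to 0.975 m from the base axis. Payload 4.9 kg.
Tool frame: the origin (TCP) lies at the very end of the fingers, on their centre line; the grasp point (between the pads) lies 19 mm behind it; z points along the fingers, y is the line along which they close (so a half turn about z gives the same grasp; the last joint's range is limited). The gripper opens to 85 mm and grips with 20 to 120 N. Pads are 22 mm wide; open, the fingers measure 114 mm over their backs; the gripper's body (76 mm by 85 mm) begins 54 mm behind the grasp point. The pads swing forward as they close: fully open they stand 13 mm farther back than shut.
Start: joints at [-1.37, 0.053, 1.613, -0, 1.476, -0.119], TCP at [0.196, -0.593, 0.231] pointing down, gripper open.
Joint ranges: [-3.01, 3.01], [-1.01, 2.22], [0.06, 2.58], [-1.02, 4.17], [0.09, 2.62], [-3.14, 3.14]. Speed limits (rad/s): [2.57, 2.57, 3.14, 3.14, 3.14, 3.14].

INTERFACE

Orientations are given as a rotation vector (axis times angle).
In Python, from station import get_obs, get_image, get_calibration, finish_job gives the robot as it stands.
- The arm moves only by the tool servo_tool, never from a script. Its argument "increments" is a list of rows, each a list of 5 numbers: the opening, from 0 (shut) to 1 (fully open), then the shift along the tool's x, y, z in mm, then the turn about the tool's z in degrees. In form: [[jaw, tx, ty, tz, spin], ...]. A call has 1 to 12 rows; each row shifts and turns the commanded pose from where the row before left it, along the tool's axes as they then stand; what a row does not reach is not made up. A row lasts 1/8 s, in which the tool goes at most 62.5 mm and 10.7 degrees, less where a joint would pass 70% of its speed; a pose out of reach is approached as far as the arm can. A call is refused whole if a number of a shift passes 62.5 or a number of a turn 10.7, either way. A call with a gripper value outside its range is refused whole. The fingers move at their own pace and stop on an object; "force" is the grip in N (left out, the last holds). Time passes only in rows, so rows that do not move let the fingers close. It gives the time, the measured TCP pose, the force, the opening and the grip force at its end, in the units of the state.
- get_obs(): the state, without advancing time (a new reading comes with each control period).
- get_image(name): name is "side" or "top" or "wrist"; returns the picture (480x640x3 uint8, red, green, blue); there is no depth.
- get_calibration(name): a dict with "fx", "fy", "cx", "cy" (pixels), "R" (3x3) and "t" (3): a world point X has camera coordinates R X + t; the wrist camera has in their place "mount" (4x4, takes a point from camera to tool coordinates, whose origin is the TCP and whose axes are the flange's). Camera axes: x right, y down, z forward; pixel columns grow to the right and rows downward; lengths in m; the calibration is good to about 2 mm. A picture is of the moment at which its call begins: read the wrist's pose just before it. get_calibration takes no time and is no camera call.
- finish_job(): hands the job in; it is judged then, once.
The state is a dict: "t": time; "q": joint angles; "dq": joint speeds; "effort": joint torques, N m; "tool_pos": TCP position; "tool_rot": TCP orientation; "contact_force": force on the tool from outside, world axes, zero at the start; "wrist_torque": the same for the moment, N m; "opening": finger opening in m; "grip_force": force on a finger pad.
Only numpy, scipy, OpenCV 4.12 (cv2) and the standard library are available. Lean on these libraries where they do the work, as an engineer would, in place of code of your own. Each camera call takes 0.05 s, during which the arm holds its last target. There are 200 camera calls.

TASK

Put the two loose short parts caddies into the open case beside the one already standing there, so that all three stand upright in one neat row: long sides facing, less than a finger's width (12 mm) apart, square to the case and with their ends level. Then lower the case's cover gently until it is fully closed. Keep the caddies upright so nothing spills, and leave the long caddy, the tools and everything else as they are.

Things in the scene. Friction and masses are not known exactly. Their poses are not given: they have to be found in the camera images.
- case: Fixed grey sheet-metal case: shallow tray 208 (its x) by 138 mm (its y) outside, walls 4 thick, 30 high; inside 200 by 130 mm, floor surface 4 mm above the table. Deep cover hinged along its +y long side. Caddies stand in a row along its x, their length along its y; the one already there is near the -x end, nearer the robot. Origin: centre of underside, at table height.
- cover (a joint): Cover angle, rad: 0 shut on the tray's rim, 1.58 to 1.72 at the start, stop 1.75. Hollow grey box open underneath, 208 mm along the hinge, 138 mm from hinge to free edge, 79 mm high outside, 0.4 kg. Its stiff hinge (0.5 N m friction) holds at any angle: push it right down, up to 10 N at the free edge. A 100 mm bar handle 35 mm off its free-edge wall points up when open (22 mm from the rim).
- cover_hinge (a point): Middle of the cover's hinge axis (along the case's x), at (0, 69, 30) mm in the case. Turns with the cover; closed, its axes are parallel to the case's. The cover spans y = 0 to -138 and z = 0 to 79 mm here; its flat top panel's outer face is z = 79 mm.
- cover_edge (a point): Middle of the outer top corner of the cover's free edge, at (0, -138, 79) mm from cover_hinge in the cover's own axes.
- caddy_home: Off-white plastic bin 56 mm wide (its x), 110 long (its y), 45 high, of small parts fixed inside below the rim; 0.25 to 0.5 kg. In its middle an upright grey grip plate 10 mm thick (along x), 50 long (along y), top 80 mm above the underside: pinch it across the 10 mm from above. Origin: centre of underside. Already stands in the case near its -x end.
- caddy_a: Off-white plastic bin 56 mm wide (its x), 110 long (its y), 45 high, of small parts fixed inside below the rim; 0.25 to 0.5 kg. In its middle an upright grey grip plate 10 mm thick (along x), 50 long (along y), top 80 mm above the underside: pinch it across the 10 mm from above. Origin: centre of underside. Loose on the table at the right.
- caddy_b: Off-white plastic bin 56 mm wide (its x), 110 long (its y), 45 high, of small parts fixed inside below the rim; 0.25 to 0.5 kg. In its middle an upright grey grip plate 10 mm thick (along x), 50 long (along y), top 80 mm above the underside: pinch it across the 10 mm from above. Origin: centre of underside. Loose at the right; its parts are darker.
- caddy_long: Bystander, leave alone: a like caddy but 170 mm long (its y), 56 mm wide, grip plate top at 80 mm. Origin: centre of the underside.
- tub: Bystander: open black tub, 72 mm across, 55 mm high, on a wooden board 12 mm thick. Origin: centre of the underside.
- brush: Bystander: brush with an orange handle lying on the table between robot and case. Origin at its underside.
- hammer: Bystander: hammer lying on the table in front of the robot to the right. Origin at its underside.
- wrench: Bystander: wrench lying at the back of the table. Origin at its underside.
- slug: Bystander: upright steel cylinder 44 mm across, 70 mm high, at the left beyond the case's hinge side. Origin: centre of the underside.
Not all that is in view belongs to the job. What is shaped like the caddy_a but green is not meant. Leave any purple look-alike of the caddy_b alone.

How it is judged:
On the way, in this order (a step that is already met when the one before it is completed fails the run):
1. all three caddies stand in the neat row in the case, with the cover still open (((x of caddy_a in the frame of caddy_home between 0.052 and 0.07 m and x of caddy_b in the frame of caddy_home between 0.106 and 0.14 m and horizontal distance between caddy_b and caddy_a between 0.052 and 0.071 m) or (x of caddy_b in the frame of caddy_home between 0.052 and 0.07 m and x of caddy_a in the frame of caddy_home between 0.106 and 0.14 m and horizontal distance between caddy_a and caddy_b between 0.052 and 0.071 m)) and y of caddy_a in the frame of case between -0.0125 and 0.0125 m and z of caddy_a in the frame of case between 0.001 and 0.009 m and angle between the y axis of each of caddy_a, caddy_b, caddy_home and the y axis of case, either way round below 0.14 rad and angle between each of caddy_a, caddy_b, caddy_home's own z axis and vertical below 0.06 rad and y of caddy_b in the frame of case between -0.0125 and 0.0125 m and z of caddy_b in the frame of case between 0.001 and 0.009 m and y of caddy_home in the frame of case between -0.0125 and 0.0125 m and z of caddy_home in the frame of case between 0.001 and 0.009 m and y of caddy_a in the frame of caddy_home between -0.012 and 0.012 m and y of caddy_b in the frame of caddy_home between -0.012 and 0.012 m and linear speed of each of caddy_a, caddy_b, caddy_home below 0.02 m/s and value of joint cover above 1 rad), for 0.2 s.
2. the cover is lowered fully shut (value of joint cover below 0.04 rad), for 0.2 s.
At the end, for the whole second after the job is handed in: All three caddies at rest, upright on the case floor in a row along its x, caddy_home first: centres 52-70 mm apart, ends level within 12 mm, centred across the case within 12.5 mm, square within 0.14 rad, tilt under 0.06 rad; cover under 0.04 rad. Either order of the two (((x of caddy_a in the frame of caddy_home between 0.052 and 0.07 m and x of caddy_b in the frame of caddy_home between 0.106 and 0.14 m and horizontal distance between caddy_b and caddy_a between 0.052 and 0.071 m) or (x of caddy_b in the frame of caddy_home between 0.052 and 0.07 m and x of caddy_a in the frame of caddy_home between 0.106 and 0.14 m and horizontal distance between caddy_a and caddy_b between 0.052 and 0.071 m)) and y of caddy_a in the frame of case between -0.0125 and 0.0125 m and z of caddy_a in the frame of case between 0.001 and 0.009 m and angle between the y axis of each of caddy_a, caddy_b, caddy_home and the y axis of case, either way round below 0.14 rad and angle between each of caddy_a, caddy_b, caddy_home's own z axis and vertical below 0.06 rad and y of caddy_b in the frame of case between -0.0125 and 0.0125 m and z of caddy_b in the frame of case between 0.001 and 0.009 m and y of caddy_home in the frame of case between -0.0125 and 0.0125 m and z of caddy_home in the frame of case between 0.001 and 0.009 m and y of caddy_a in the frame of caddy_home between -0.012 and 0.012 m and y of caddy_b in the frame of caddy_home between -0.012 and 0.012 m and linear speed of each of caddy_a, caddy_b, caddy_home below 0.02 m/s and value of joint cover below 0.04 rad); the robot touches nothing.
It fails at once if one of the three caddies is tipped by more than 0.5 rad (it would spill) (angle between any of caddy_a, caddy_b, caddy_home's own z axis and vertical above 0.5 rad).
It fails at once if the cover is slammed (closing faster than 2.5 rad/s) (velocity of joint cover below -2.5 rad/s).
It fails at once if the long caddy, tub, brush, hammer, wrench or steel cylinder is moved by more than 30 mm (distance of any of caddy_long, tub, brush, hammer, wrench, slug from where it was at the start of the episode above 0.03 m).
It also fails if it takes over 70 s, if anything falls off the work surface, if the arm or the gripper's body presses on something with over 40 N, if the wrist force passes 120 N, or if a joint passes its speed limit or range.

## Working session

There is one attempt and no reset: what is moved stays moved. The work goes in short steps, Python scripts to look and compute and a tool call to move; the robot and the scene stay as the last step left them, time stands still between calls to the robot, and variables do not carry over. Pictures are saved under pics/ and viewed, at most 10 in all, crops included, and the job is handed in when it is done.

Besides the shell and the picture viewer there is one more tool, called after ">>>" in YAML: its name, and indented under it one key for each argument. servo_tool: Moves the arm, as the interface text tells. Its arguments: {"type":"object","properties":{"increments":{"type":"array"},"force":{"type":"number"}},"required":["increments"]}

```bash
mkdir -p pics; ls; python3 - <<'E'
from station import *
import cv2
o=get_obs();print(o)
for n in("side","top"):
    cv2.imwrite(f"pics/{n}0.png",get_image(n)[:,:,::-1]);print(n,get_calibration(n))
print(get_calibration("wrist"))
E
```

```text
pics
{'t': 0.0, 'q': array([-1.36998275e+00,  5.33368448e-02,  1.61435064e+00,  1.35549602e-05,
        1.47599246e+00, -1.18978631e-01]), 'dq': array([-6.96386199e-05, -7.19960237e-05,  1.13279441e-03,  7.63390614e-04,
       -2.67627633e-04,  1.36169885e-03]), 'effort': array([ 9.73167880e-04, -3.93680799e+01, -3.70177352e+01, -1.75201790e-04,
        7.02461286e-03,  9.35052782e-06]), 'tool_pos': array([ 0.19636798, -0.59267116,  0.23004159]), 'tool_rot': array([-3.09945880e+00, -4.99856524e-01,  1.12867961e-04]), 'contact_force': array([ 0.58091144, -0.45928871,  0.52626175]), 'wrist_torque': array([-0.00509274, -0.01778962, -0.05174144]), 'grip_force': 0.0, 'opening': 0.08526622088729224}
side {'fx': 545.3418206615222, 'fy': 545.3418206615222, 'cx': 319.1294274847401, 'cy': 240.43380712478864, 'R': array([[-0.6836531 , -0.7297922 ,  0.00466815],
       [-0.43903648,  0.40615323, -0.8014278 ],
       [ 0.58297977, -0.54994809, -0.59807331]]), 't': array([0.34000457, 0.27673505, 1.14147598])}
top {'fx': 616.0737447471807, 'fy': 616.0737447471807, 'cx': 316.7124831853586, 'cy': 238.46284493950466, 'R': array([[-0.02675804, -0.99963059, -0.00476383],
       [-0.99004948,  0.02715958, -0.13807386],
       [ 0.13815223,  0.00102184, -0.99041048]]), 't': array([0.01674889, 0.50104084, 1.48141065])}
{'fx': 335.0549744394569, 'fy': 335.0549744394569, 'cx': 316.30422961946675, 'cy': 234.69014616760197, 'mount': array([[ 6.24182862e-04, -9.52106761e-01, -3.05765148e-01,
         7.83111869e-02],
       [ 9.99999748e-01,  6.97975906e-04, -1.32012676e-04,
        -9.37980651e-04],
       [ 3.39106868e-04, -3.05764989e-01,  9.52106957e-01,
        -1.42936368e-01],
       [ 0.00000000e+00,  0.00000000e+00,  0.00000000e+00,
         1.00000000e+00]])}
```

View pics/top0.png

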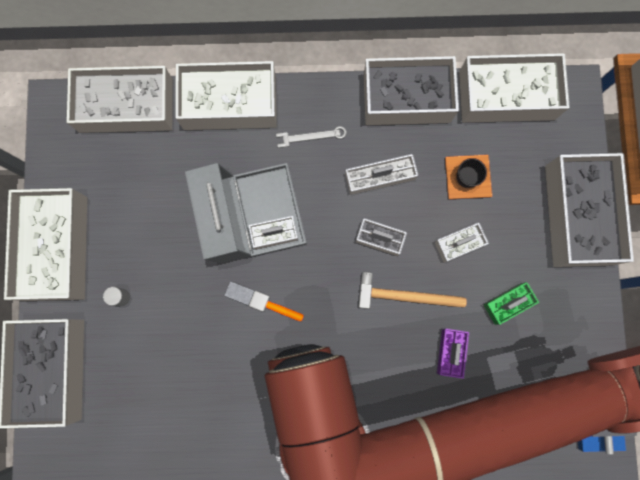

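View pics/side0.png

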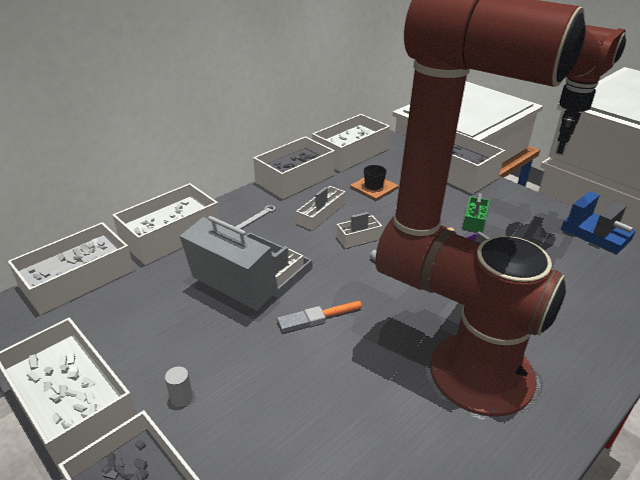

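The top view shows the case at about (270,208) with caddy_home at (273,232). Dark-filled caddy_b is at (381,236), caddy_a at (461,241) and the long caddy at (380,173). The side view confirms the cover is open.

```bash
cat > h.py <<'E'
import numpy as np, cv2
from station import *
from scipy.spatial.transform import Rotation as Ro
def cam(n,o=None):
    c=get_calibration(n); K=np.array([[c['fx'],0,c['cx']],[0,c['fy'],c['cy']],[0,0,1]])
    if n=='wrist':
        T=np.eye(4);T[:3,:3]=Ro.from_rotvec(o['tool_rot']).as_matrix();T[:3,3]=o['tool_pos']
        M=np.linalg.inv(T@c['mount']); return K,M[:3,:3],M[:3,3]
    return K,c['R'],c['t']
def toz(C,px,z):
    K,R,t=C; d=(R.T@np.linalg.inv(K)@np.c_[np.reshape(px,(-1,2)),np.ones(np.size(px)//2)].T).T
    o=-R.T@t; return o+d*((z-o[2])/d[:,2])[:,None]
def proj(C,X):
    K,R,t=C; p=(K@(R@np.reshape(X,(-1,3)).T+t[:,None])).T; return p[:,:2]/p[:,2:]
def snap(n):
    o=get_obs(); im=get_image(n)[:,:,::-1].copy(); return o,im,cam(n,o)
E
python3 - <<'E'
from h import *
im=cv2.imread('pics/top0.png');C=cam('top')
cv2.imwrite('pics/z0.png',cv2.resize(im[150:300,180:500],None,fx=2.5,fy=2.5,interpolation=cv2.INTER_CUBIC))
for nm,(u,v) in dict(a=(461,241),b=(381,236),home=(273,232)).items():
    w=im[v-22:v+23,u-30:u+31]; hsv=cv2.cvtColor(w,cv2.COLOR_BGR2HSV)
    m=((hsv[:,:,2]>165)&(hsv[:,:,1]<40)).astype(np.uint8)
    m=cv2.morphologyEx(m,cv2.MORPH_CLOSE,np.ones((3,3)))
    cs,_=cv2.findContours(m,cv2.RETR_EXTERNAL,cv2.CHAIN_APPROX_NONE); c=max(cs,key=cv2.contourArea)
    b=cv2.boxPoints(cv2.minAreaRect(c))+[u-30,v-22]; P=toz(C,b,.045 if nm!='home' else .049)
    e=P[1]-P[0];f=P[2]-P[1]; l=e if np.linalg.norm(e)>np.linalg.norm(f) else f
    print(nm,P.mean(0).round(4),np.linalg.norm(e).round(4),np.linalg.norm(f).round(4),np.degrees(np.arctan2(l[1],l[0])).round(1))
E
```

```text
a [ 0.4835 -0.3531  0.045 ] 0.1129 0.0572 -69.0
b [ 0.5022 -0.155   0.045 ] 0.0565 0.1112 -110.3
home [0.5339 0.1126 0.049 ] 0.1298 0.0933 -84.0
```

View pics/z0.png

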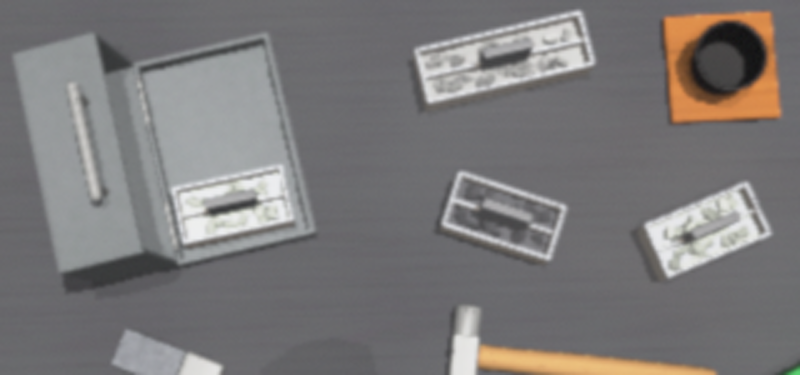

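The zoom shows the tray rim corners at about (269,35), (315,233) and (180,265). caddy_home's rim spans roughly (172,187), (283,166), (298,222) and (184,246). Both loose caddies are measured well enough to grasp, so next I fit the case.

```bash
cat >> h.py <<'E'
def yaw(o):
    x=Ro.from_rotvec(o['tool_rot']).as_matrix()[:,0]; return np.degrees(np.arctan2(x[1],x[0]))
def go(p,h,pos=None,y0=None):
    o=get_obs(); pos=o['tool_pos'] if pos is None else np.array(pos); y0=yaw(o) if y0 is None else y0
    d=np.array(p)-pos; a=np.radians(y0); x=np.array([np.cos(a),np.sin(a)]);y=np.array([np.sin(a),-np.cos(a)])
    # shifts expressed along the present tool axes; spin about tool z (down) to heading h
    print('tool mm',(1e3*np.array([d[:2]@x,d[:2]@y,-d[2]])).round(1),'spin',round(-((h-y0+180)%360-180),1),'yaw',round(y0,2))
E
python3 - <<'E'
from h import *
C=cam('top')
z=lambda p:(np.array(p,float)+.5)/2.5-.5+[180,150]
r=toz(C,z([(269,35),(315,233),(180,265)]),.03)
h=toz(C,z([(172,187),(283,166),(298,222),(184,246)]),.049)
print(r.round(4),np.linalg.norm(np.diff(r,axis=0),axis=1))
e=r[0]-r[1];a=np.arctan2(e[1],e[0]);print('case heading x',np.degrees(a),np.degrees(np.arctan2(*(r[2]-r[1])[[1,0]])))
x=np.array([np.cos(a),np.sin(a)]);y=np.array([-x[1],x[0]])
c=r[0][:2]-x*.104+y*.069; print('case c',c, 'alt',r[1][:2]+x*.104+y*.069,(r[0][:2]+r[2][:2])/2)
print('home',h.mean(0),np.linalg.norm(np.diff(h,axis=0),axis=1),'in case',(h.mean(0)[:2]-c)@x,(h.mean(0)[:2]-c)@y,[np.degrees(np.arctan2(*(p)[[1,0]])) for p in (h[0]-h[1],h[3]-h[2])])
go([.45,0,.35],np.degrees(a)+90)
E
```

```text
[[0.6936 0.072  0.03  ]
 [0.4917 0.0306 0.03  ]
 [0.4636 0.1642 0.03  ]] [0.20607007 0.13653395]
case heading x 11.57093756061718 101.88535103675291
case c [0.57783343 0.11869625] alt [0.57972414 0.11908336] [0.57855902 0.11809553]
home [0.51873784 0.10842945 0.049     ] [0.11051837 0.0574098  0.11336509] in case -0.059953922884258604 0.0017953042393346384 [np.float64(99.29695267398691), np.float64(100.43864148022624)]
tool mm [ 427.1 -483.  -119.8] spin -83.2 yaw 18.32
```

>>> servo_tool:
  increments:
    - [1, 0, 0, -15, -10.4]
    - [1, 0, 0, -15, -10.4]
    - [1, 0, 0, -15, -10.4]
    - [1, 0, 0, -15, -10.4]
    - [1, 0, 0, -15, -10.4]
    - [1, 0, 0, -15, -10.4]
    - [1, 0, 0, -15, -10.4]
    - [1, 0, 0, 0, -10.4]

```text
t: 1.1
tool_pos: [0.1966, -0.5937, 0.3376]
tool_rot: [1.979, 2.438, -0.002]
contact_force: [1.2, 0.2, 0.2]
opening: 0.0857
grip_force: 0.0
```

```bash
python3 - <<'E'
from h import *
go([.56,.08,.32],101.6)
E
```

```text
tool mm [584.6 494.2  17.6] spin 0.3 yaw 101.87
```

>>> servo_tool:
  increments:
    - [1, 25, 40, 0, 0]
    - [1, 45, 42, 0, 0]
    - [1, 46, 41, 0, 0]
    - [1, 47, 41, 0, 0]
    - [1, 47, 41, 0, 0]
    - [1, 47, 41, 0, 0]
    - [1, 47, 41, 0, 0]
    - [1, 47, 41, 0, 0]
    - [1, 47, 41, 0, 0]
    - [1, 47, 41, 0, 0]
    - [1, 47, 41, 0, 0]
    - [1, 47, 41, 0, 0]

```text
t: 2.6
tool_pos: [0.5714, 0.0352, 0.3359]
tool_rot: [-1.987, -2.433, 0.001]
contact_force: [0.4, -0.5, 0.2]
opening: 0.0853
grip_force: 0.0
```

>>> servo_tool:
  increments:
    - [1, 40, 0, 6, 0]
    - [1, 30, 0, 6, 0]
    - [1, 20, 0, 6, 0]
    - [1, 0, 0, 0, 0]
    - [1, 0, 0, 0, 0]

```text
t: 3.22
tool_pos: [0.5531, 0.1205, 0.3184]
tool_rot: [1.988, 2.432, -0.0]
contact_force: [0.3, -0.1, 1.3]
opening: 0.0856
grip_force: 0.0
```

```bash
python3 - <<'E'
from h import *
o,im,C=snap('wrist');cv2.imwrite('pics/w1.png',im);print(o['tool_pos'],yaw(o))
import pickle;pickle.dump(C,open('w1.p','wb'))
E
```

```text
[0.55310012 0.12045078 0.31838785] 101.4714749690632
```

View pics/w1.png

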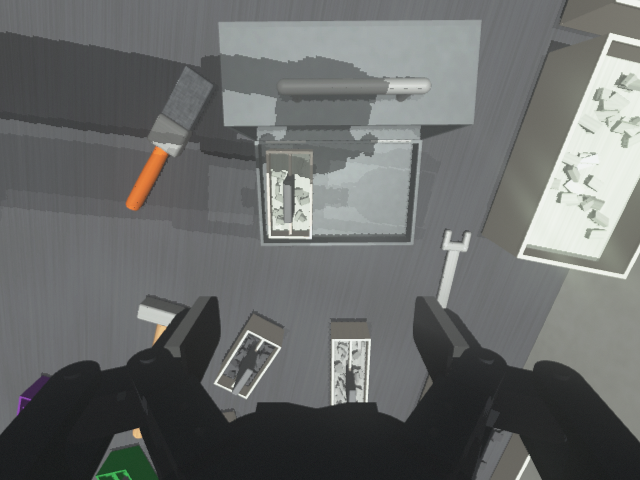

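The wrist view shows the tray rim corners at about (262,245), (413,243) and (422,141). The caddy_home rim corners are at (270,238), (312,238), (312,153) and (267,153).

```bash
python3 - <<'E'
from h import *
import pickle;C=pickle.load(open('w1.p','rb'))
r=toz(C,[(262,245),(413,243.5),(422,141)],.03);h=toz(C,[(270,238),(312,238),(313,152),(266,152)],.049)
print(r.round(4),np.linalg.norm(np.diff(r,axis=0),axis=1)); e=r[1]-r[0];print(np.degrees(np.arctan2(e[1],e[0])))
print('centre',(r[0]+r[2])/2);print(h.round(4),h.mean(0),np.linalg.norm(np.diff(h,axis=0),axis=1))
# home white extents along mid row/col
im=cv2.imread('pics/w1.png');print(im[238,255:325,1].tolist());print(im[200,255:325,1].tolist())
E
```

```text
[[0.4951 0.0331 0.03  ]
 [0.6965 0.0763 0.03  ]
 [0.6689 0.2082 0.03  ]] [0.20599219 0.13467952]
12.115421389412345
centre [0.58200748 0.12064451 0.03      ]
[[0.5057 0.052  0.049 ]
 [0.559  0.0628 0.049 ]
 [0.539  0.1695 0.049 ]
 [0.4838 0.1583 0.049 ]] [0.52186382 0.11064997 0.049     ] [0.05445431 0.10851835 0.05628347]
[107, 104, 106, 105, 108, 132, 153, 147, 107, 79, 80, 79, 83, 104, 145, 150, 162, 163, 164, 163, 163, 164, 164, 164, 164, 164, 164, 165, 164, 164, 165, 165, 165, 171, 194, 194, 194, 194, 193, 194, 194, 194, 195, 194, 194, 195, 195, 195, 195, 193, 202, 224, 224, 224, 224, 223, 212, 83, 83, 85, 84, 84, 84, 84, 84, 86, 85, 86, 84, 85]
[98, 97, 106, 139, 151, 141, 88, 74, 75, 96, 146, 159, 215, 238, 229, 105, 135, 216, 228, 229, 230, 224, 216, 201, 195, 198, 197, 187, 140, 137, 152, 153, 154, 155, 155, 143, 109, 79, 83, 135, 228, 226, 214, 194, 169, 175, 191, 191, 196, 197, 196, 194, 195, 190, 184, 238, 234, 187, 156, 157, 157, 157, 155, 156, 156, 157, 157, 157, 156, 157]
```

```bash
python3 - <<'E'
from h import *
go([.5022,-.155,.15],69.7)
E
```

```text
tool mm [-259.7 -104.6  168.6] spin 31.7 yaw 101.45
```

>>> servo_tool:
  increments:
    - [0.6, -30, -12, 0, 0]
    - [0.6, -45, -18, 0, 0]
    - [0.6, -46, -19, 0, 0]
    - [0.6, -46, -19, 20, 0]
    - [0.6, -46, -18.6, 35, 0]
    - [0.6, -46.7, -18, 35, 0]
    - [0.6, 0, 0, 30, 8]
    - [0.6, 0, 0, 28, 8]
    - [0.6, 0, 0, 20, 8]
    - [0.6, 0, 0, 0, 7.7]
    - [0.6, 0, 0, 0, 0]
    - [0.6, 0, 0, 0, 0]

```text
t: 4.78
tool_pos: [0.5026, -0.1548, 0.151]
tool_rot: [2.574, 1.799, 0.001]
contact_force: [-0.9, 0.6, 0.5]
opening: 0.0513
grip_force: 0.0
```

```bash
python3 - <<'E'
from h import *
go([.5022,-.155,.053],69.7)
o,im,C=snap('wrist');cv2.imwrite('pics/w2.png',im);print(o['tool_pos'])
print(proj(C,[(.5022,-.155,.08)]))
E
```

```text
tool mm [-0.3 -0.3 98. ] spin 0.2 yaw 69.88
[ 0.5025678  -0.1547881   0.15104358]
[[316.61716324 249.66836967]]
```

View pics/w2.png

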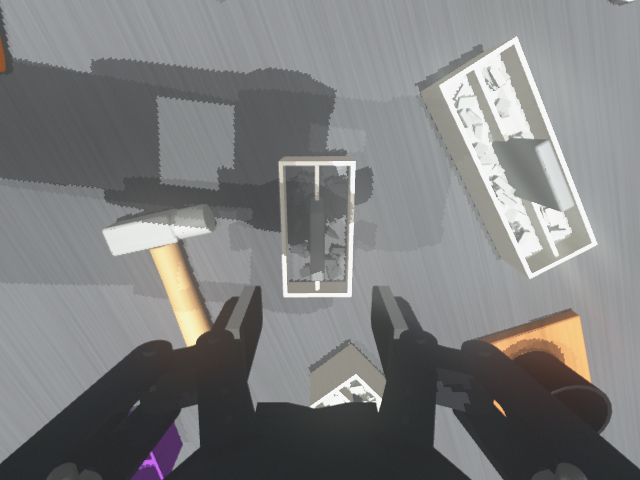

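The plate sits centred at u≈317 and the bin is square to the jaws, so I descend and grip.

>>> servo_tool:
  force: 50
  increments:
    - [0.6, 0, 0, 25, 0]
    - [0.6, 0, 0, 30, 0]
    - [0.6, 0, 0, 27, 0]
    - [0.6, 0, 0, 15, 0]
    - [0, 0, 0, 0, 0]
    - [0, 0, 0, 0, 0]
    - [0, 0, 0, 0, 0]
    - [0, 0, 0, 0, 0]
    - [0, 0, 0, 0, 0]

```text
t: 5.95
tool_pos: [0.5035, -0.1546, 0.0549]
tool_rot: [2.574, 1.797, 0.002]
contact_force: [0.1, 0.3, 5.9]
opening: 0.009
grip_force: 51.4
```

```bash
python3 - <<'E'
from h import *
im=cv2.imread('pics/w2.png')
C=cam('wrist',dict(tool_pos=np.array([0.5025678,-0.1547881,0.15104358]),tool_rot=np.array([2.574,1.799,.001])))
P=toz(C,[(281,161),(354,161),(351,296),(285,296)],.045);print(P.round(4),P.mean(0),get_obs()['tool_pos'])
E
```

```text
[[ 0.497  -0.0936  0.045 ]
 [ 0.547  -0.1119  0.045 ]
 [ 0.5106 -0.2155  0.045 ]
 [ 0.4592 -0.1967  0.045 ]] [ 0.50344594 -0.15440549  0.045     ] [ 0.50354247 -0.15456715  0.05491023]
```

>>> servo_tool:
  increments:
    - [0, 0, 0, -15, 0]
    - [0, 0, 0, -30, 0]
    - [0, 0, 0, -30, 0]
    - [0, 0, 0, -25, -8]
    - [0, 0, 0, -20, -8]
    - [0, 0, 0, 0, -8]
    - [0, 0, 0, 0, -8]
    - [0, 0, 0, 0, 0]

```text
t: 6.95
tool_pos: [0.5016, -0.1537, 0.1729]
tool_rot: [-1.982, -2.436, 0.001]
contact_force: [0.3, 0.3, -3.1]
opening: 0.0091
grip_force: 50.1
```

```bash
python3 - <<'E'
from h import *
go([.5811,.1213,.16],101.9);print(get_obs()['tool_pos'],get_obs()['opening'])
E
```

```text
tool mm [253.1 133.7  12.9] spin -0.2 yaw 101.73
[ 0.5016161  -0.15373139  0.17287646] 0.009126994808704133
```

>>> servo_tool:
  increments:
    - [0, 15, 8, 0, 0]
    - [0, 28, 15, 0, 0]
    - [0, 35, 19, 0, 0]
    - [0, 35, 19, 0, 0]
    - [0, 35, 19, 0, 0]
    - [0, 35, 19, 0, 0]
    - [0, 35, 18, 0, 0]
    - [0, 25, 12, 0, 0]
    - [0, 10, 4.7, 0, 0]
    - [0, 0, 0, 0, 0]
    - [0, 0, 0, 0, 0]

```text
t: 8.32
tool_pos: [0.5811, 0.1203, 0.1731]
tool_rot: [-1.982, -2.437, 0.001]
contact_force: [-0.5, -0.5, -3.3]
opening: 0.0087
grip_force: 50.1
```

```bash
python3 - <<'E'
from h import *
go([.5811,.1213,.0585],101.9)
E
```

```text
tool mm [  1.    0.2 114.6] spin -0.1 yaw 101.76
```

>>> servo_tool:
  increments:
    - [0, 1, 0, 20, 0]
    - [0, 0, 0, 30, 0]
    - [0, 0, 0, 25, 0]
    - [0, 0, 0, 15, 0]
    - [0, 0, 0, 10, 0]
    - [0, 0, 0, 5, 0]
    - [0, 0, 0, 4, 0]
    - [0, 0, 0, 3, 0]
    - [0, 0, 0, 0, 0]

```text
t: 9.45
tool_pos: [0.5812, 0.122, 0.0615]
tool_rot: [1.981, 2.438, 0.0]
contact_force: [-0.1, 0.7, -2.8]
opening: 0.0091
grip_force: 50.1
```

>>> servo_tool:
  increments:
    - [0, 0, 0, 1.5, 0]
    - [0, 0, 0, 1.5, 0]
    - [0, 0, 0, 0, 0]

```text
t: 9.82
tool_pos: [0.5814, 0.122, 0.059]
tool_rot: [1.981, 2.438, 0.001]
contact_force: [-1.5, 0.4, 0.9]
opening: 0.0091
grip_force: 50.6
```

>>> servo_tool:
  increments:
    - [0.35, 0, 0, 0, 0]
    - [0.35, 0, 0, 0, 0]
    - [0.35, 0, 0, 0, 0]
    - [0.35, 0, 0, -20, 0]
    - [0.35, 0, 0, -45, 0]
    - [0.35, 0, 0, -50, 0]
    - [0.35, 0, 0, -20, 0]
    - [0.6, 0, 0, 0, 0]

```text
t: 10.82
tool_pos: [0.5823, 0.1221, 0.196]
tool_rot: [1.979, 2.436, 0.005]
contact_force: [0.1, -0.1, -0.3]
opening: 0.0471
grip_force: 0.0
```

```bash
python3 - <<'E'
from h import *
o,im,C=snap('wrist');cv2.imwrite('pics/w3.png',im);print(o['tool_pos'])
import pickle;pickle.dump(C,open('w3.p','wb'))
go([.4835,-.3531,.16],111)
E
```

```text
[0.58232684 0.12206882 0.19600529]
tool mm [-445.  -192.8   33.4] spin -9.2 yaw 101.82
```

View pics/w3.png

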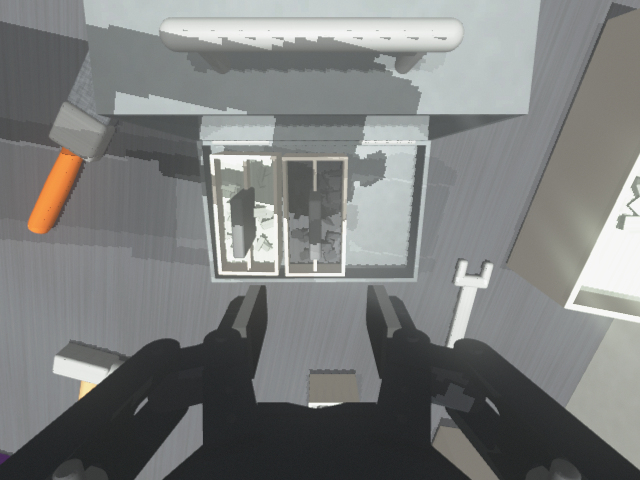

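caddy_b now stands next to home with its ends level (bottoms at v≈275) and a gap at u≈279–286. The free slot spans about u=347–412.

```bash
python3 - <<'E'
from h import *
import pickle;C=pickle.load(open('w3.p','rb'))
for p in ([(217,275),(279,275),(277,156),(211,156)],[(286,275),(346,275),(347,157),(282,157)]):
    P=toz(C,p,.049);print(P.mean(0).round(4),P.round(4).tolist())
r=toz(C,[(211,281),(416,281),(430,141),(203,141)],.03);print(r.round(4),r.mean(0),np.linalg.norm(np.diff(r,axis=0),axis=1))
E
```

```text
[0.5212 0.1104 0.049 ] [[0.5022, 0.0504, 0.049], [0.5595, 0.0623, 0.049], [0.5389, 0.1702, 0.049], [0.4844, 0.1588, 0.049]]
[0.5819 0.1227 0.049 ] [[0.5659, 0.0637, 0.049], [0.6215, 0.0752, 0.049], [0.597, 0.1815, 0.049], [0.5432, 0.1702, 0.049]]
[[0.4929 0.0328 0.03  ]
 [0.6963 0.0751 0.03  ]
 [0.6681 0.209  0.03  ]
 [0.4707 0.1676 0.03  ]] [0.58200035 0.12113032 0.03      ] [0.20770904 0.13691102 0.20169676]
```

>>> servo_tool:
  increments:
    - [0.6, -20, -8, 0, 0]
    - [0.6, -40, -17, 0, 0]
    - [0.6, -43, -19, 0, 0]
    - [0.6, -43, -19, 0, 0]
    - [0.6, -43, -19, 0, 0]
    - [0.6, -43, -19, 0, 0]
    - [0.6, -43, -19, 0, 0]
    - [0.6, -43, -19, 0, 0]
    - [0.6, -43, -19, 0, 0]
    - [0.6, -43, -19, 0, 0]
    - [0.6, -41, -15.8, 0, -4]
    - [0.6, 0, 0, 0, -5.2]

```text
t: 12.38
tool_pos: [0.4808, -0.3558, 0.1905]
tool_rot: [-1.779, -2.584, 0.0]
contact_force: [0.3, -0.3, 0.0]
opening: 0.0511
grip_force: 0.0
```

>>> servo_tool:
  increments:
    - [0.6, 0, 0, 20, 0]
    - [0.6, 0, 0, 13, 0]
    - [0.6, 0, 0, 0, 0]

```text
t: 12.75
tool_pos: [0.4822, -0.3515, 0.1569]
tool_rot: [-1.776, -2.585, -0.001]
contact_force: [-0.6, 0.3, 0.5]
opening: 0.0512
grip_force: 0.0
```

```bash
python3 - <<'E'
from h import *
o,im,C=snap('wrist');cv2.imwrite('pics/w4.png',im);print(o['tool_pos'])
import pickle;pickle.dump(C,open('w4.p','wb'))
go([.4835,-.3531,.055],111)
E
```

```text
[ 0.48223039 -0.3514528   0.15691948]
tool mm [-1.200e+00  1.000e-01  1.035e+02] spin 0.0 yaw 111.04
```

View pics/w4.png

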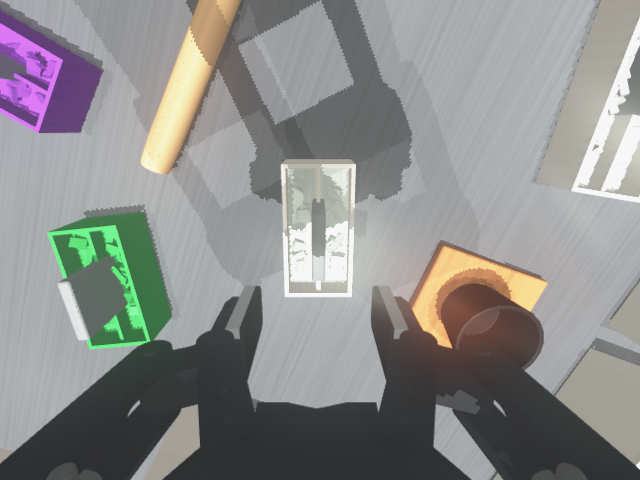

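caddy_a is centred (rim u 282–354, plate at u≈318), so I grip it.

>>> servo_tool:
  force: 50
  increments:
    - [0.6, -1, 0, 25, 0]
    - [0.6, 0, 0, 32, 0]
    - [0.6, 0, 0, 30, 0]
    - [0.6, 0, 0, 15, 0]
    - [0, 0, 0, 0, 0]
    - [0, 0, 0, 0, 0]
    - [0, 0, 0, 0, 0]
    - [0, 0, 0, 0, 0]
    - [0, 0, 0, 0, 0]

```text
t: 13.92
tool_pos: [0.4848, -0.355, 0.0602]
tool_rot: [1.777, 2.587, -0.001]
contact_force: [-0.5, 0.6, 6.7]
opening: 0.0086
grip_force: 52.2
```

>>> servo_tool:
  increments:
    - [0, 0, 0, -15, 0]
    - [0, 0, 0, -30, 0]
    - [0, 0, 0, -30, 0]
    - [0, 0, 0, -30, 4.5]
    - [0, 0, 0, -20, 4.7]
    - [0, 0, 0, 0, 0]

```text
t: 14.68
tool_pos: [0.4846, -0.3546, 0.1853]
tool_rot: [1.977, 2.437, -0.0]
contact_force: [0.1, 0.2, -3.4]
opening: 0.0088
grip_force: 50.9
```

```bash
python3 - <<'E'
from h import *
go([.6416,.1347,.18],101.8)
E
```

```text
tool mm [446.5 254.3   5.3] spin 0.1 yaw 101.88
```

>>> servo_tool:
  increments:
    - [0, 20, 11, 0, 0]
    - [0, 40, 23, 0, 0]
    - [0, 45, 26, 0, 0]
    - [0, 45, 26, 0, 0]
    - [0, 45, 26, 0, 0]
    - [0, 45, 26, 0, 0]
    - [0, 45, 26, 0, 0]
    - [0, 45, 26, 0, 0]
    - [0, 45, 26, 0, 0]
    - [0, 40, 22, 0, 0]
    - [0, 22, 11.3, 0, 0]
    - [0, 9.5, 5, 0, 0]

```text
t: 16.18
tool_pos: [0.6404, 0.1365, 0.1818]
tool_rot: [-1.977, -2.439, 0.003]
contact_force: [-0.3, -0.1, -3.2]
opening: 0.0091
grip_force: 50.9
```

>>> servo_tool:
  increments:
    - [0, 0, 0, 0, 0]
    - [0, 0, 0, 0, 0]

```text
t: 16.42
tool_pos: [0.6411, 0.1339, 0.1831]
tool_rot: [-1.982, -2.437, 0.001]
contact_force: [-0.8, -0.3, -3.6]
opening: 0.0088
grip_force: 50.9
```

```bash
python3 - <<'E'
from h import *
import pickle;C=pickle.load(open('w4.p','rb'))
print(toz(C,[(282,163),(355,163),(353,296),(285,296)],.045).mean(0))
go([.6416,.1347,.068],101.8)
E
```

```text
[ 0.48424685 -0.35178765  0.045     ]
tool mm [  0.7   0.6 115.1] spin -0.0 yaw 101.75
```

>>> servo_tool:
  increments:
    - [0, -2, 0.6, 20, 0]
    - [0, 0, 0, 30, 0]
    - [0, 0, 0, 25, 0]
    - [0, 0, 0, 18, 0]
    - [0, 0, 0, 10, 0]
    - [0, 0, 0, 7, 0]
    - [0, 0, 0, 4, 0]
    - [0, 0, 0, 2, 0]
    - [0, 0, 0, 1.5, 0]
    - [0, 0, 0, 0, 0]

```text
t: 17.68
tool_pos: [0.6425, 0.1333, 0.066]
tool_rot: [1.981, 2.438, 0.0]
contact_force: [-0.2, 0.4, -3.5]
opening: 0.0087
grip_force: 50.9
```

>>> servo_tool:
  increments:
    - [0, 0, 0, 1.2, 0]
    - [0, 0, 0, 0.8, 0]
    - [0, 0, 0, 0, 0]

```text
t: 18.05
tool_pos: [0.6425, 0.1334, 0.0643]
tool_rot: [1.981, 2.438, 0.0]
contact_force: [-1.4, 1.2, -0.7]
opening: 0.0088
grip_force: 51.2
```

>>> servo_tool:
  increments:
    - [0, 0, 0, 0.5, 0]
    - [0.35, 0, 0, 0, 0]
    - [0.35, 0, 0, 0, 0]
    - [0.35, 0, 0, 0, 0]
    - [0.35, 0, 0, -20, 0]
    - [0.35, 0, 0, -40, 0]
    - [0.35, 0, 0, -45, 0]
    - [0.35, 0, 0, -25, 0]
    - [0.35, 0, 0, 0, 0]

```text
t: 19.18
tool_pos: [0.6445, 0.1335, 0.1983]
tool_rot: [1.977, 2.434, 0.009]
contact_force: [1.5, -0.1, -0.3]
opening: 0.0297
grip_force: 0.0
```

```bash
python3 - <<'E'
from h import *
o,im,C=snap('wrist');cv2.imwrite('pics/w5.png',im);print(o['tool_pos'])
import pickle;pickle.dump(C,open('w5.p','wb'))
E
```

```text
[0.64447275 0.13347731 0.19829413]
```

View pics/w5.png

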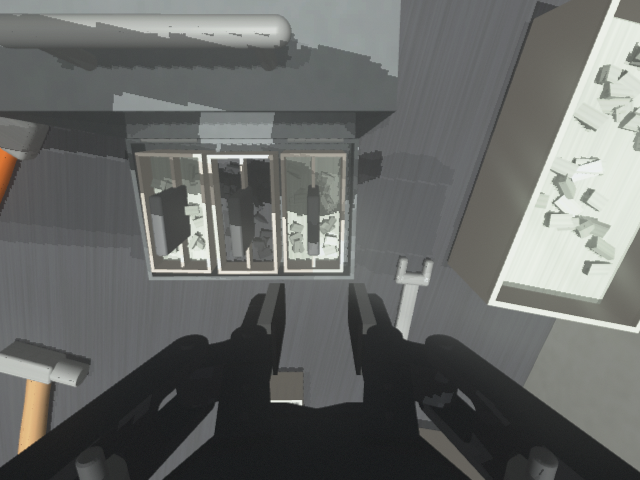

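The row is right: the three bottoms are level at v≈272 with narrow gaps. Next is the cover, which I'll push from behind its panel along an arc.

```bash
python3 - <<'E'
from h import *
import pickle;C=pickle.load(open('w5.p','rb'))
for p in ([(152,272),(211,272),(204,154),(134,154)],[(218,272),(278,272),(277,155),(207,156)],[(284,271),(344,271),(347,153),(280,153)]):
    print(toz(C,p,.049).mean(0).round(4))
t=np.radians(np.arange(98,-2.1,-5)); f=np.radians(146.2)-t
P=np.c_[80+142*np.cos(f),30+142*np.sin(f)];print(np.c_[np.degrees(t),P].round(1)[[0,-1]]);d=np.diff(P,axis=0);print(np.c_[d[:,0],-d[:,1]].round(0).astype(int).tolist())
a=np.radians(101.8);go(np.r_[np.array([.581,.120])+.19*np.array([np.cos(a),np.sin(a)]),.136],101.8)
E
```

```text
[0.5214 0.1107 0.049 ]
[0.5825 0.1228 0.049 ]
[0.6426 0.1369 0.049 ]
[[ 98.  174.6 135.9]
 [ -2.  -40.7 104.8]]
[[-10, -8], [-10, -7], [-11, -6], [-11, -5], [-12, -4], [-12, -3], [-12, -2], [-12, -1], [-12, 0], [-12, 1], [-12, 2], [-12, 3], [-12, 4], [-11, 5], [-11, 6], [-10, 7], [-9, 8], [-9, 9], [-8, 10], [-7, 10]]
tool mm [189.7 -63.5  59.4] spin 0.0 yaw 101.83
```

>>> servo_tool:
  increments:
    - [0, 0, 0, -25, 0]
    - [0, 0, 0, -40, 0]
    - [0, 0, 0, -25, 0]
    - [0, 15, -6, 0, 0]
    - [0, 35, -12, 0, 0]
    - [0, 40, -13, 0, 0]
    - [0, 40, -13, 0, 0]
    - [0, 40, -13, 0, 0]
    - [0, 20, -6.5, 0, 0]
    - [0, 0, 0, 0, 0]
    - [0, 0, 0, 0, 0]

```text
t: 20.6
tool_pos: [0.5414, 0.3055, 0.2824]
tool_rot: [-1.982, -2.438, 0.002]
contact_force: [0.9, 0.1, -1.0]
opening: 0.0001
grip_force: 0.0
```

```bash
python3 - <<'E'
from h import *
a=np.radians(101.8);go(np.r_[np.array([.581,.120])+.19*np.array([np.cos(a),np.sin(a)]),.136],101.8)
E
```

```text
tool mm [  0.4   0.8 146.4] spin -0.0 yaw 101.78
```

>>> servo_tool:
  increments:
    - [0, 0, 0, 25, 0]
    - [0, 0, 0, 45, 0]
    - [0, 0, 0, 40, 0]
    - [0, 0, 0, 25, 0]
    - [0, 0, 0, 11, 0]
    - [0, 0, 0, 0, 0]
    - [0, -7, 0, 0, 0]
    - [0, -8, 0, 0, 0]
    - [0, -10, 0, -8, 0]
    - [0, -10, 0, -7, 0]
    - [0, 0, 0, 0, 0]

```text
t: 21.98
tool_pos: [0.5491, 0.2711, 0.1535]
tool_rot: [1.981, 2.436, 0.001]
contact_force: [0.2, 0.3, -0.1]
opening: -0.0001
grip_force: 0.1
```

>>> servo_tool:
  increments:
    - [0, -11, 0, -6, 0]
    - [0, -11, 0, -5, 0]
    - [0, -12, 0, -4, 0]
    - [0, -12, 0, -3, 0]

```text
t: 22.48
tool_pos: [0.5582, 0.2264, 0.171]
tool_rot: [1.981, 2.438, 0.001]
contact_force: [-0.2, 5.2, 0.5]
opening: 0.0002
grip_force: 2.0
```

```bash
python3 - <<'E'
from h import *
cv2.imwrite('pics/s2.png',get_image('side')[:,:,::-1][150:350,100:400].repeat(2,0).repeat(2,1))
E
```

```text
(no output)
```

View pics/s2.png

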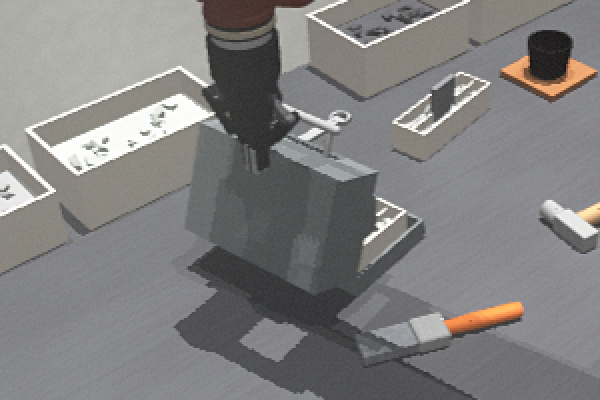

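The fingertips are pushing on the upper panel (5 N) and the cover is turning, so I follow the arc.

>>> servo_tool:
  increments:
    - [0, -12, 0, -2, 0]
    - [0, -12, 0, -1, 0]
    - [0, -12, 0, -1, 0]
    - [0, -12, 0, 0, 0]
    - [0, -12, 0, 1, 0]
    - [0, -12, 0, 2, 0]

```text
t: 23.28
tool_pos: [0.5726, 0.1555, 0.171]
tool_rot: [-1.981, -2.438, 0.001]
contact_force: [-0.4, 2.1, 1.0]
opening: -0.0
grip_force: 1.2
```

>>> servo_tool:
  increments:
    - [0, -12, 0, 3, 0]
    - [0, -12, 0, 4, 0]
    - [0, -11, 0, 5, 0]
    - [0, -11, 0, 6, 0]

```text
t: 23.78
tool_pos: [0.5823, 0.1106, 0.153]
tool_rot: [1.981, 2.438, -0.0]
contact_force: [0.1, 2.4, 1.1]
opening: -0.0
grip_force: 0.9
```

>>> servo_tool:
  increments:
    - [0, -4, 0, 7, 0]
    - [0, -4, 0, 8, 0]
    - [0, -4, 0, 8, 0]
    - [0, -4, 0, 8, 0]
    - [0, -3, 0, 6, 0]
    - [0, 0, 0, 4, 0]
    - [0, 0, 0, 0, 0]

```text
t: 24.65
tool_pos: [0.5855, 0.093, 0.1116]
tool_rot: [-1.98, -2.437, 0.001]
contact_force: [0.7, -1.4, 1.1]
opening: 0.0001
grip_force: 0.8
```

>>> servo_tool:
  increments:
    - [0, 0, 0, 2, 0]
    - [0, 0, 0, 2, 0]
    - [0, 0, 0, 1, 0]
    - [0, 0, 0, 0, 0]

```text
t: 25.15
tool_pos: [0.5861, 0.0927, 0.109]
tool_rot: [1.98, 2.439, -0.001]
contact_force: [-3.8, -3.3, 11.1]
opening: 0.0002
grip_force: 5.5
```

>>> servo_tool:
  increments:
    - [0, 0, 0, 1, 0]
    - [0, 0, 0, 0, 0]
    - [0, 0, 0, 0, 0]

```text
t: 25.52
tool_pos: [0.5861, 0.0927, 0.109]
tool_rot: [1.98, 2.439, -0.001]
contact_force: [-5.9, -3.3, 15.2]
opening: -0.0001
grip_force: 7.6
```

>>> servo_tool:
  increments:
    - [0, 0, 0, -15, 0]
    - [0, 0, 0, -40, 0]
    - [0, 0, 0, -50, 0]
    - [0, 0, 0, -50, 0]
    - [0, 0, 0, -30, 0]
    - [0, 0, 0, 0, 0]
    - [0, 0, 0, 0, 0]

```text
t: 26.4
tool_pos: [0.5851, 0.0932, 0.2892]
tool_rot: [-1.979, -2.437, 0.002]
contact_force: [-0.2, 0.5, 0.0]
opening: 0.0
grip_force: 0.0
```

```bash
python3 - <<'E'
from h import *
cv2.imwrite('pics/s3.png',get_image('side')[:,:,::-1][150:350,100:400].repeat(2,0).repeat(2,1))
E
```

```text
(no output)
```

View pics/s3.png

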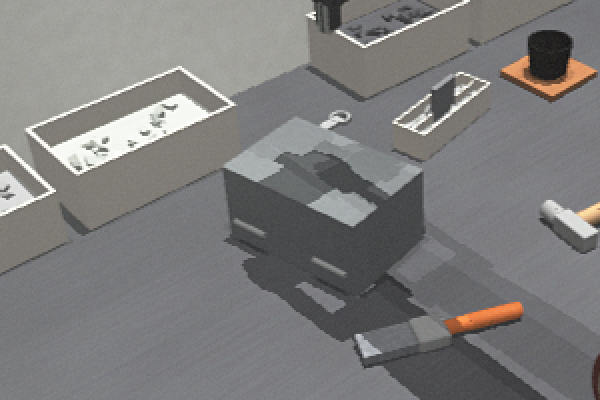

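The cover is flat on the tray: it stopped rigidly at z = 0.109 m, its closed height, with no further movement under 15 N. The arm is clear above it.

```bash
python3 -c "
from station import *
print(finish_job())"
```

```text
the job is handed in; nothing more can be done
None
```

The job is handed in at about 26 s: all three caddies stand in a row about 62 mm apart with ends level, the cover is closed by side view and contact force, and the hand-in call returned no verdict.

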